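# Tip the walnuts out of the little steel pail

## Robot

A 7-joint arm with a two-finger parallel gripper is mounted at the origin on the work surface. World frame = base frame: x ahead of the robot, y to its left, z up, the work surface at z = 0. Lengths are in m, angles in rad, forces in N, time in s.
With the tool pointing down it reaches from about 0.4 to 0.925 m from the base axis. Payload 5.6 kg.
Tool frame: the origin (TCP) lies at the very end of the fingers, on their centre line; the grasp point (between the pads) lies 19 mm behind it; z points along the fingers, y is the line along which they close (so a half turn about z gives the same grasp; the last joint's range is limited). The gripper opens to 85 mm and grips with 20 to 120 N. Pads are 22 mm wide; open, the fingers measure 114 mm over their backs; the gripper's body (76 mm by 85 mm) begins 54 mm behind the grasp point. The pads swing forward as they close: fully open they stand 13 mm farther back than shut.
Start: joints at [1.132, 0.468, -0.012, 1.603, 0.006, 1.071, -0.056], TCP at [0.251, -0.6, 0.231] pointing down, gripper open.
Joint ranges: [-2.53, 2.53], [-0.31, 2.02], [-1.57, 1.55], [0.28, 2.44], [-1.29, 4.43], [0.15, 1.84], [-2.92, 2.92]. Speed limits (rad/s): [2.57, 2.57, 3.14, 3.14, 3.14, 3.14, 3.14].

## Interface

Orientations are given as a unit quaternion [x, y, z, w].
In Python, from station import ctrl gives the robot as it stands.
- The arm moves only by the shell command python3 -m inch 'ROWS'. ROWS is JSON, a list of rows, each a list of 7 numbers: the shift along the tool's x, y, z each as a share of 0.8 m, from -1 to 1, then the turn, a rotation vector about the tool's x, y, z each as a share of 2 pi rad, from -1 to 1, then the closure, from -1 (fully open) to 1 (shut). A call has exactly 10 rows; each row is the pose to reach, as a shift and turn from the pose commanded when the call began, along the tool's axes at that moment, turning the shorter way round; what a row does not reach only later rows make up. A row lasts 1/10 s, in which the tool goes at most 50 mm and 8.59 degrees, less where a joint would pass 70% of its speed; a pose out of reach is approached as far as the arm can. A call with a number of a shift or a turn outside -1 to 1 is refused whole. A call with a gripper value outside its range is refused whole. The fingers move at their own pace and stop on an object; the grip force is fixed at half the most. Time passes only in rows, so rows that repeat a pose let the fingers close, or fill a call up. It gives the time, the measured TCP pose, the force, the opening and the grip force at its end, in the units of the state.
- ctrl.get_state(): the state, without advancing time (a new reading comes with each control period).
- ctrl.get_image(name): name is "scene" or "top" or "wrist"; returns a dict with "image" (480x640x3 uint8, blue, green, red), "fx", "fy", "cx", "cy" (pixels), "k1" (the pictures are not rectified: a ray, as slopes to the right and down, at radius r is drawn at 1 + k1 r^2 times it, then the intrinsics apply), "cam_to_world" (4x4, takes a point from camera to world coordinates). Camera axes: x right, y down, z forward; pixel columns grow to the right and rows downward; lengths in m; the calibration is good to about 2 mm. A picture is of the moment at which its call begins. There is no depth.
- ctrl.finish_job(): hands the job in; it is judged then, once.
The state is a dict: "time": time; "q": joint angles; "qd": joint speeds; "joint_efforts": joint torques, N m; "position": TCP position; "tool_rot": TCP orientation; "ft_force": force on the tool from outside, world axes, zero at the start; "wrist_torque": the same for the moment, N m; "gripper_width": opening from 0.0 (shut) to 1.0 (fully open); "grasp_force": force on a finger pad.
Only numpy, scipy, OpenCV 4.12 (cv2) and the standard library are available. Lean on these libraries where they do the work, as an engineer would, in place of code of your own. Each camera call takes 0.05 s, during which the arm holds its last target. There are 200 camera calls.

## Task

Using its bail, carry the small bare-steel pail that holds the two walnuts to the wooden tray and stand it upright on the counter for a moment, right up against the middle of the outside of the tray's right-hand edge (the side facing the robot's right), the bail's grip parallel to that edge. Then tip the pail over that edge so that both walnuts roll out into the tray, and leave it lying there across the edge with its mouth down in the tray.

Things in the scene. Friction and masses are not known exactly. Their poses are not given: they have to be found in the camera images.
- pail_mid (a point): Bare-steel pail, 100 mm high, outer radius 40 mm (bottom) to 50 (mouth); bottom rim 5 mm high, radius 44. Origin on its axis, 50 mm up; z to the mouth. Bail: hinge axis along x, 42 mm above the origin, swings 2.2 rad each way, starts upright, light friction; its dark wooden grip, along x, 64 mm long, 16 thick, is 85 mm from the hinge: 127 mm above the origin. White empty twin nearby, 185 tall.
- tray_edge (a point): Fixed wooden tray on the counter, to the robot's left: 220 by 220 mm, walls 25 mm high and 8 thick, floor 8 thick. This point is the middle of its right-hand edge (facing the robot's right), on the wall's outer face at its top, 25 mm above the counter. y points level from this edge across the tray, x along the edge, z up.
- walnut_a_mid (a point): A walnut in its shell, about 36 by 30 mm, lying loose in the steel pail at the start; this point is its centre.
- walnut_b_mid (a point): The second, like walnut, also in the steel pail; this point is its centre.
Not all that is in view belongs to the job. Leave any blue, purple or red look-alike of the part that bears pail_mid alone.

How it is judged:
By the outcome, as a careful person would: the job done as asked, in the order asked, and still so for the second after the job is handed in, with the robot touching nothing.
It also fails if it takes over 53 s, if anything falls off the work surface, if the arm or the gripper's body presses on something with over 40 N, if the wrist force passes 120 N, or if a joint passes its speed limit or range.

## Working session

There is one attempt and no reset: what is moved stays moved. The work goes in short steps, Python scripts to look and compute and a shell command to move; the robot and the scene stay as the last step left them, time stands still between calls to the robot, and variables do not carry over. Pictures are saved under pics/ and viewed, at most 10 in all, crops included, and the job is handed in when it is done.

```bash
ls; mkdir -p pics; python3 - <<'E'
from station import ctrl
import cv2,numpy as np
s=ctrl.get_state();print(s)
for n in("scene","top"):
    d=ctrl.get_image(n);cv2.imwrite(f"pics/{n}0.png",d["image"]);print(n,{k:np.round(v,4).tolist() if k!="image" else 0 for k,v in d.items()})
E
```

```text
pics
{'time': 0.0, 'q': array([ 1.1320146 ,  0.46837766, -0.01159718,  1.60360743,  0.00599956,
        1.07138763, -0.05634155]), 'qd': array([ 0.00118053,  0.00130307,  0.00138451,  0.00052587,  0.00028317,
       -0.00096577, -0.00066578]), 'joint_efforts': array([-1.34224924e-04, -5.32378471e+01,  2.14765349e-02, -2.51303297e+01,
        1.15008862e-02,  7.71102961e-03, -1.03689942e-05]), 'position': array([ 0.25031845, -0.59927685,  0.2303447 ]), 'tool_rot': array([ 9.80493940e-01,  1.96547380e-01, -2.32249292e-04, -8.41368751e-04]), 'ft_force': array([0.19508943, 0.07573758, 0.01821605]), 'wrist_torque': array([-0.09371901,  0.02681239,  0.04268471]), 'grasp_force': 0.0, 'gripper_width': 0.9959502067137173}
scene {'image': 0, 'fx': 482.1921, 'fy': 482.1921, 'cx': 326.6563, 'cy': 238.61, 'k1': -0.0248, 'cam_to_world': [[-0.3976, 0.6153, -0.6807, 1.1215], [0.9173, 0.249, -0.3107, 0.1705], [-0.0216, -0.748, -0.6634, 0.6983], [0.0, 0.0, 0.0, 1.0]]}
top {'image': 0, 'fx': 433.6968, 'fy': 433.6968, 'cx': 321.4291, 'cy': 235.3693, 'k1': 0.0019, 'cam_to_world': [[-0.0019, -0.9944, 0.1058, 0.4004], [-0.9999, 0.0008, -0.0106, -0.1007], [0.0105, -0.1058, -0.9943, 0.8772], [0.0, 0.0, 0.0, 1.0]]}
```

View pics/scene0.png

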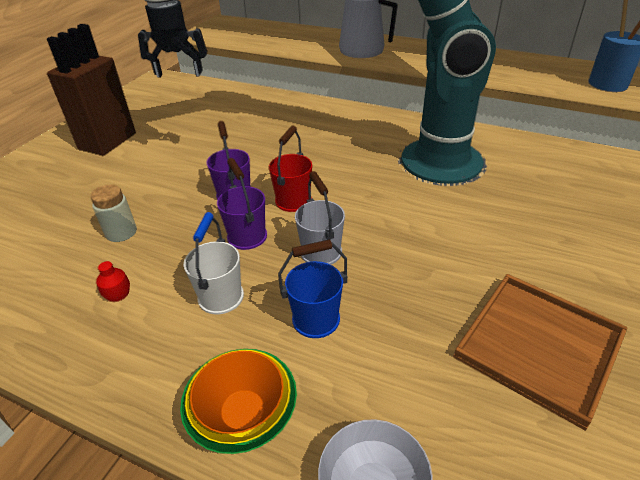

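View pics/top0.png

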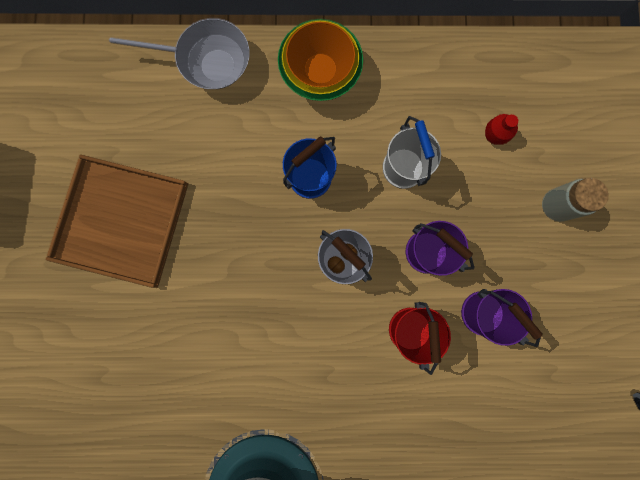

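Scene: bare-steel pail with walnuts at scene (320,230) / top (345,257). Look-alikes in the top view: white twin (412,155), blue (310,167), purple (438,248) and (500,317), red (420,335), and the steel saucepan (212,53). By the description I choose the pail at (345,257). The tray's right edge runs from (187,183) to (157,287). Next is a close crop and the measurements.

```bash
cat > h.py <<'E'
import cv2,numpy as np
from station import ctrl
def ray(d,uv):
    x=np.array([(uv[0]-d["cx"])/d["fx"],(uv[1]-d["cy"])/d["fy"]]);p=x.copy()
    for _ in range(10): p=x/(1+d["k1"]*(p@p))
    M=np.array(d["cam_to_world"]);return M[:3,3],M[:3,:3]@np.array([*p,1])
def plane(d,uv,z):
    o,r=ray(d,uv);return o+r*(z-o[2])/r[2]
def proj(d,P):
    M=np.array(d["cam_to_world"]);c=M[:3,:3].T@(np.array(P)-M[:3,3]);p=c[:2]/c[2];p=p*(1+d["k1"]*(p@p))
    return p*[d["fx"],d["fy"]]+[d["cx"],d["cy"]]
def two(d1,a,d2,b):
    o1,r1=ray(d1,a);o2,r2=ray(d2,b)
    s,t=np.linalg.lstsq(np.c_[r1,-r2],o2-o1,rcond=None)[0];A=o1+s*r1;B=o2+t*r2
    return (A+B)/2,np.linalg.norm(A-B)
E
python3 - <<'E'
from h import *
t=ctrl.get_image("top");s=ctrl.get_image("scene")
a=cv2.resize(t["image"][215:300,300:390],None,fx=5,fy=5,interpolation=cv2.INTER_CUBIC)
b=cv2.resize(s["image"][165:270,285:355],None,fx=4,fy=4,interpolation=cv2.INTER_CUBIC)
c=np.zeros((430,800,3),np.uint8);c[:425,:450]=a;c[:420,460:740]=b;cv2.imwrite("pics/crop1.png",c)
# tray mask
h=cv2.cvtColor(t["image"],cv2.COLOR_BGR2HSV)
for (u,v) in((120,220),(250,220),(182,220),(350,250),(336,265),(25,200)):print((u,v),h[v,u])
m=cv2.inRange(h,(0,110,40),(14,255,190));m[:,215:]=0;m[:,:40]=0
k=max(cv2.findContours(m,0,2)[0],key=cv2.contourArea);r=cv2.minAreaRect(k);p=cv2.boxPoints(r);print(r)
q=cv2.approxPolyDP(cv2.convexHull(k),8,True)[:,0];print(q.tolist())
for c in q:print(c,plane(t,c,.025).round(4))
# dark grip mask
g=cv2.inRange(h,(0,60,20),(20,255,110));g2=np.zeros_like(g);g2[225:285,315:380]=g[225:285,315:380]
for k in cv2.findContours(g2,0,2)[0]:
    if cv2.contourArea(k)>30:print(cv2.minAreaRect(k))
E
```

```text
(120, 220) [ 14 163 119]
(250, 220) [ 19 122 128]
(182, 220) [ 18 122  75]
(350, 250) [ 11 166  46]
(336, 265) [ 15 175  51]
(25, 200) [ 19 129  83]
((116.73149108886719, 220.48553466796875), (114.87428283691406, 113.65220642089844), 16.22019386291504)
[[81, 155], [186, 183], [156, 286], [46, 258]]
[ 81 155] [0.6533 0.3714 0.025 ]
[186 183] [0.5963 0.1602 0.025 ]
[156 286] [0.3923 0.212  0.025 ]
[ 46 258] [0.4471 0.4276 0.025 ]
((335.8200378417969, 264.2400207519531), (17.200000762939453, 14.600000381469727), 36.869895935058594)
((363.5, 264.5), (39.0, 31.0), 90.0)
((349.0000305175781, 252.00003051757812), (39.59797668457031, 14.142135620117188), 45.0)
```

View pics/crop1.png

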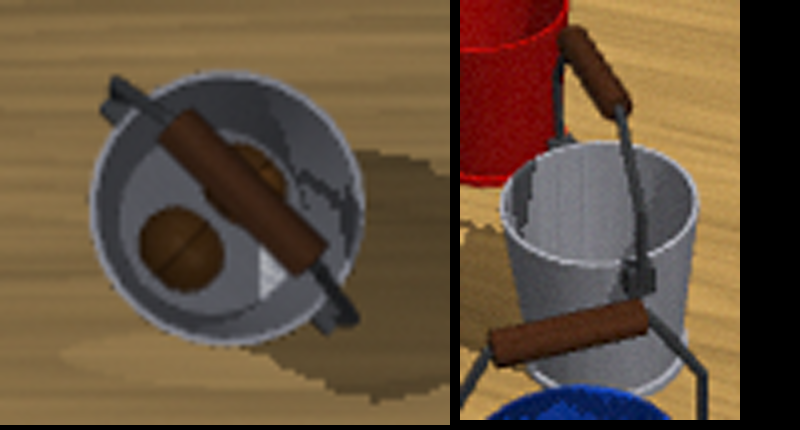

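The crop confirms the bare-steel pail: two walnuts inside, grip centre at top (348.6,253), rim centre at top (345.4,256.5), and scene grip centre (318.8,182.5). Next I refine the tray edge.

```bash
python3 - <<'E'
from h import *
t=ctrl.get_image("top");s=ctrl.get_image("scene")
P,e=two(t,(348.6,253),s,(318.75,182.5));print("grip",P,e)
A=plane(t,(335.6,240.6),P[2]);B=plane(t,(361.6,266.6),P[2]);print("ends",A,B,np.linalg.norm(A-B),np.degrees(np.arctan2(*(B-A)[1::-1])))
print("rim",plane(t,(345.4,256.5),.1),"grip@.177",plane(t,(348.6,253),.177))
a=cv2.resize(t["image"][170:300,140:210],None,fx=4,fy=4,interpolation=cv2.INTER_CUBIC)
b=cv2.resize(s["image"][265:370,440:560],None,fx=4,fy=4,interpolation=cv2.INTER_CUBIC)
c=np.zeros((520,780,3),np.uint8);c[:,:280]=a;c[:420,290:770]=b;cv2.imwrite("pics/crop2.png",c)
E
```

```text
grip [ 0.44592939 -0.15150206  0.17650796] 0.0012572246413652193
ends [ 0.46634652 -0.13114307  0.17650796] [ 0.42416017 -0.17289535  0.17650796] 0.059354365767484096 -135.2963004045905
rim [ 0.44488493 -0.15190382  0.1       ] grip@.177 [ 0.44613291 -0.1520516   0.177     ]
```

View pics/crop2.png

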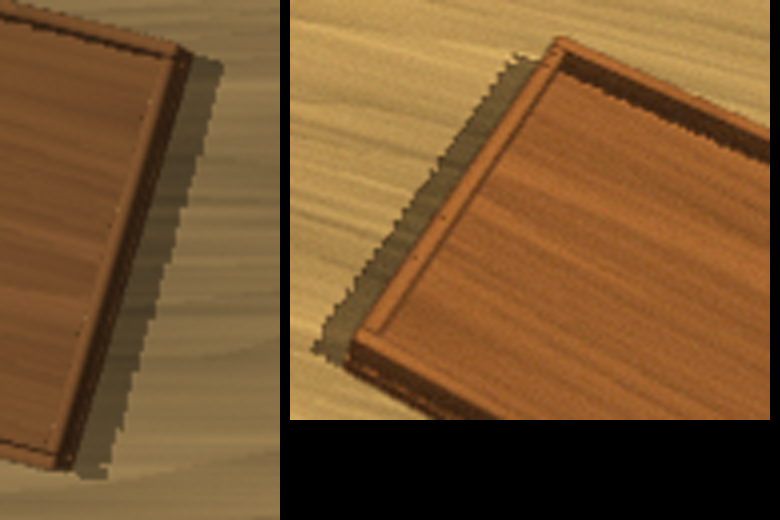

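The crop shows the right edge's top outer corners at top (184.5,182.5)/(154.5,286.7) and scene (455,349.5)/(508,275).

```bash
python3 - <<'E'
from h import *
from scipy.spatial.transform import Rotation as R
t=ctrl.get_image("top");s=ctrl.get_image("scene")
F=two(t,(184.5,182.5),s,(455,349.5));N=two(t,(154.5,286.75),s,(508,275));print(F,N)
for d,ps in((t,((184.5,182.5),(154.5,286.75))),(s,((455,349.5),(508,275)))):
    f,n=[plane(d,p,.025) for p in ps];print(f,n,np.linalg.norm(f-n),(f+n)/2,np.degrees(np.arctan2(*(f-n)[1::-1])))
st=ctrl.get_state();M=R.from_quat(st["tool_rot"]).as_matrix();print(M.round(4),st["position"],st["time"])
E
```

```text
(array([0.59929454, 0.16461556, 0.01742377]), np.float64(0.0018673189001818919)) (array([0.39029063, 0.21942596, 0.01819314]), np.float64(0.004059139149675392))
[0.59731298 0.16320059 0.025     ] [0.39088435 0.21481145 0.025     ] 0.21278266438193572 [0.49409866 0.18900602 0.025     ] -14.037211979449852
[0.60553424 0.16382518 0.025     ] [0.39637073 0.22080908 0.025     ] 0.21678684801964118 [0.50095248 0.19231713 0.025     ] -15.239643319215293
[[ 9.227e-01  3.855e-01 -1.000e-04]
 [ 3.855e-01 -9.227e-01  2.000e-04]
 [-1.000e-04 -2.000e-04 -1.000e+00]] [ 0.25055313 -0.59970309  0.23116666] 0.4
```

```bash
python3 -m inch '[[0.03,-0.029,-0.01,0,0,-0.01,-1],[0.08,-0.077,-0.02,0,0,-0.02,-1],[0.13,-0.125,-0.025,0,0,-0.03,-1],[0.18,-0.173,-0.025,0,0,-0.04,-1],[0.23,-0.221,-0.025,0,0,-0.05,-1],[0.28,-0.269,-0.025,0,0,-0.0611,-1],[0.33,-0.317,-0.025,0,0,-0.0611,-1],[0.38,-0.365,-0.025,0,0,-0.0611,-1],[0.42,-0.403,-0.025,0,0,-0.0611,-1],[0.4409,-0.4228,-0.025,0,0,-0.0611,-1]]' && python3 -m inch '[[0,0,0,0,0,0,-1],[0,0,0,0,0,0,-1],[0,0,0,0,0,0,-1],[0,0,0,0,0,0,-1],[0,0,0,0,0,0,-1],[0,0,0,0,0,0,-1],[0,0,0,0,0,0,-1],[0,0,0,0,0,0,-1],[0,0,0,0,0,0,-1],[0,0,0,0,0,0,-1]]'; python3 - <<'E'
from h import *
from scipy.spatial.transform import Rotation as R
w=ctrl.get_image("wrist");cv2.imwrite("pics/w1.png",w["image"]);st=ctrl.get_state()
M=R.from_quat(st["tool_rot"]).as_matrix();print(M.round(4),st["position"],st["time"])
print("exp grip px",proj(w,(.4456,-.1518,.177)))
h=cv2.cvtColor(w["image"],cv2.COLOR_BGR2HSV)
m=cv2.inRange(h,(0,120,20),(14,255,120))
for k in cv2.findContours(m,0,2)[0]:
    if cv2.contourArea(k)>300:
        r=cv2.minAreaRect(k);print(r,plane(w,r[0],.177))
E
```

```text
time: 1.4
position: [0.4437, -0.1554, 0.2517]
tool_rot: [0.925, 0.38, 0.0, 0.001]
ft_force: [1.2, -0.9, -0.3]
gripper_width: 0.996
grasp_force: 0.0
time: 2.4
position: [0.4432, -0.1571, 0.2513]
tool_rot: [0.925, 0.38, -0.0, 0.0]
ft_force: [-0.5, 0.3, 0.6]
gripper_width: 0.997
grasp_force: 0.0
[[ 7.111e-01  7.031e-01 -0.000e+00]
 [ 7.031e-01 -7.111e-01 -0.000e+00]
 [-1.000e-04  0.000e+00 -1.000e+00]] [ 0.44324699 -0.15715739  0.25126069] 2.45
exp grip px [315.5891215  255.47189645]
((315.79913330078125, 394.26434326171875), (99.943115234375, 87.8583755493164), 6.76617431640625) [ 0.38520625 -0.21124203  0.177     ]
((318.3529357910156, 251.91175842285156), (126.38059997558594, 36.101951599121094), 87.27368927001953) [ 0.44801712 -0.15147015  0.177     ]
```

View pics/w1.png

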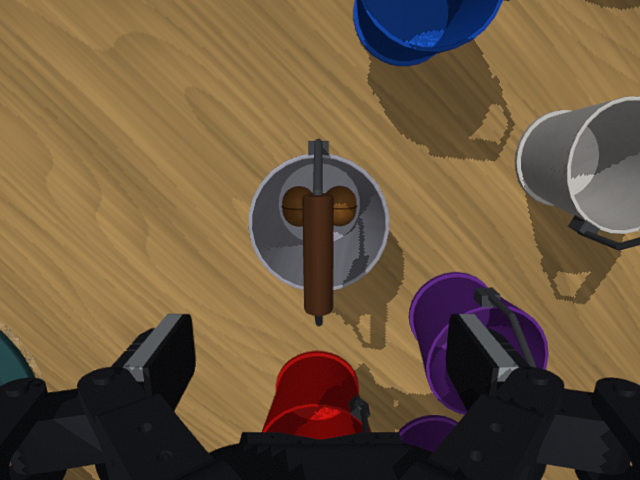

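The wrist view shows the grip at (318,252), aligned with the tool's x, and both walnuts at (298,206)/(340,206). Lowering and gripping.

```bash
python3 -m inch '[[0.008,-0.0015,0.01,0,0,0,-1],[0.008,-0.0015,0.03,0,0,0,-1],[0.008,-0.0015,0.055,0,0,0,-1],[0.008,-0.0015,0.08,0,0,0,-1],[0.008,-0.0015,0.1,0,0,0,-1],[0.008,-0.0015,0.11,0,0,0,-1],[0.008,-0.0015,0.1166,0,0,0,-1],[0.008,-0.0015,0.1166,0,0,0,-0.5],[0.008,-0.0015,0.1166,0,0,0,0],[0.008,-0.0015,0.1166,0,0,0,0.3]]' && python3 -m inch '[[0,0,0,0,0,0,0.5],[0,0,0,0,0,0,0.7],[0,0,0,0,0,0,1],[0,0,0,0,0,0,1],[0,0,0,0,0,0,1],[0,0,0,0,0,0,1],[0,0,0,0,0,0,1],[0,0,0,0,0,0,1],[0,0,0,0,0,0,1],[0,0,0,0,0,0,1]]'; python3 - <<'E'
from h import *
st=ctrl.get_state();print({k:np.round(st[k],3) for k in("position","gripper_width","grasp_force","ft_force","time","q")})
E
```

```text
time: 3.45
position: [0.4475, -0.152, 0.1587]
tool_rot: [0.925, 0.38, 0.001, 0.001]
ft_force: [-0.0, 0.7, 0.3]
gripper_width: 0.514
grasp_force: 0.0
time: 4.45
position: [0.4473, -0.152, 0.1586]
tool_rot: [0.925, 0.38, 0.0, 0.0]
ft_force: [-1.3, -1.4, 6.7]
gripper_width: 0.168
grasp_force: 58.5
{'position': array([ 0.447, -0.152,  0.159]), 'gripper_width': np.float64(0.168), 'grasp_force': np.float64(58.544), 'ft_force': array([-1.301, -1.432,  6.732]), 'time': np.float64(4.45), 'q': array([ 0.561,  0.298, -0.351,  2.073,  0.143,  0.792, -0.668])}
```

```bash
python3 -m inch '[[0,0,-0.01,0,0,0,1],[0,0,-0.03,0,0,0,1],[0,0,-0.05,0,0,0,1],[0.005,-0.004,-0.07,0,0,0,1],[0.015,-0.012,-0.075,0,0,0,1],[0.031,-0.024,-0.075,0,0,0,1],[0.05,-0.039,-0.075,0,0,0,1],[0.07,-0.055,-0.075,0,0,0,1],[0.091,-0.072,-0.075,0,0,0,1],[0.1124,-0.0885,-0.075,0,0,0,1]]' && python3 -m inch '[[0.021,-0.017,0,0,0,0.008,1],[0.042,-0.033,0,0,0,0.025,1],[0.063,-0.05,0,0,0,0.045,1],[0.084,-0.066,0,0,0,0.065,1],[0.105,-0.083,0,0,0,0.085,1],[0.125,-0.098,0,0,0,0.105,1],[0.142,-0.112,0,0,0,0.125,1],[0.156,-0.123,0,0,0,0.145,1],[0.165,-0.13,0,0,0,0.158,1],[0.1687,-0.1328,0,0,0,0.1647,1]]' && python3 -m inch '[[0,0,0,0,0,0,1],[0,0,0,0,0,0,1],[0,0,0,0,0,0,1],[0,0,0,0,0,0,1],[0,0,0,0,0,0,1],[0,0,0,0,0,0,1],[0,0,0,0,0,0,1],[0,0,0,0,0,0,1],[0,0,0,0,0,0,1],[0,0,0,0,0,0,1]]'; python3 - <<'E'
from h import *
from scipy.spatial.transform import Rotation as R
st=ctrl.get_state();print({k:np.round(st[k],3) for k in("position","gripper_width","ft_force","time","q")},R.from_quat(st["tool_rot"]).as_matrix().round(4))
c=np.zeros((480,800,3),np.uint8)
t=ctrl.get_image("top");s=ctrl.get_image("scene")
a=cv2.resize(t["image"][140:300,60:260],None,fx=2,fy=2);b=cv2.resize(s["image"][140:380,340:540],None,fx=2,fy=2)
c[:320,:400]=a;c[:480,400:]=b;cv2.imwrite("pics/c3.png",c)
E
```

```text
time: 5.45
position: [0.4603, -0.0367, 0.2172]
tool_rot: [0.925, 0.38, -0.001, -0.001]
ft_force: [0.5, 0.5, -1.8]
gripper_width: 0.163
grasp_force: 58.9
time: 6.45
position: [0.4814, 0.134, 0.2171]
tool_rot: [0.992, -0.127, -0.001, -0.0]
ft_force: [-0.1, -0.7, -3.2]
gripper_width: 0.168
grasp_force: 58.8
time: 7.45
position: [0.4824, 0.1322, 0.218]
tool_rot: [0.992, -0.127, -0.0, 0.0]
ft_force: [-0.2, -0.3, -2.7]
gripper_width: 0.165
grasp_force: 58.8
{'position': array([0.482, 0.132, 0.218]), 'gripper_width': np.float64(0.165), 'ft_force': array([-0.18 , -0.264, -2.695]), 'time': np.float64(7.45), 'q': array([ 1.000e-03,  2.640e-01, -3.880e-01,  1.956e+00,  1.220e-01,
        9.440e-01, -2.273e+00])} [[ 9.676e-01 -2.524e-01 -0.000e+00]
 [-2.524e-01 -9.676e-01 -1.000e-04]
 [-0.000e+00  1.000e-04 -1.000e+00]]
```

View pics/c3.png

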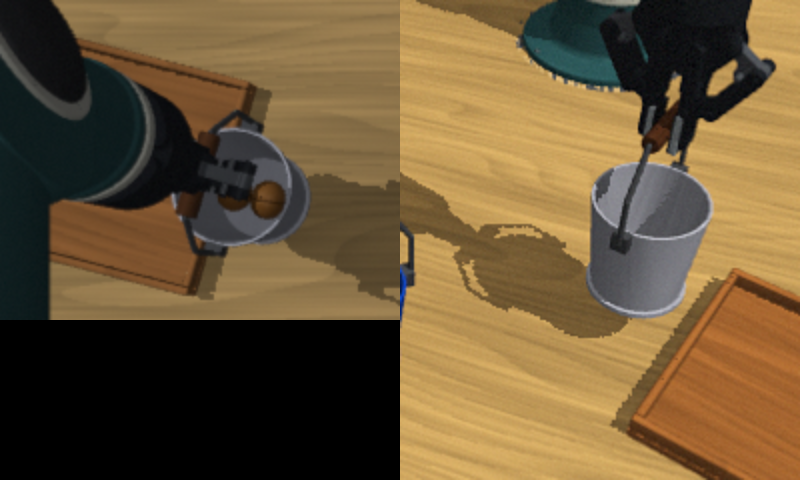

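```bash
python3 - <<'E'
from h import *
s=ctrl.get_image("scene");t=ctrl.get_image("top")
c=np.array([.4824,.1322,0]);e=np.array([.9677,-.2521,0])
for n,P in(("grip",c+[0,0,.237]),("h+",c+.055*e+[0,0,.152]),("rim",c+[0,0,.16]),("bot",c+[0,0,.06])):print(n,proj(s,P).round(1),proj(t,P).round(1))
print("edge ends scene", [proj(s,np.array([.4975,.1907,.025])+k*e).round(1) for k in(-.11,.11)])
# rim ellipse in top: measured crop center/2+(60,140)
print("rim top meas",(60+240/2,140+187/2))
E
```

```text
grip [472.9 201.8] [159.6 226.2]
h+ [448.6 260.4] [187.2 201.3]
rim [464.7 238.6] [176.4 232. ]
bot [455.4 279.9] [193.4 238.1]
edge ends scene [array([507.1, 272.8]), array([454.7, 348.6])]
rim top meas (180.0, 233.5)
```

```bash
python3 -m inch '[[0,0,0.006,0,0,0,1],[0,0,0.016,0,0,0,1],[0,0,0.028,0,0,0,1],[0,0,0.04,0,0,0,1],[0,0,0.052,0,0,0,1],[0,0,0.061,0,0,0,1],[0,0,0.066,0,0,0,1],[0,0,0.068,0,0,0,1],[0,0,0.068,0,0,0,1],[0,0,0.068,0,0,0,1]]' && python3 -m inch '[[0,-0.002,0,0,0,0,1],[0,-0.004,0,0,0,0,1],[0,-0.006,0,0,0,0,1],[0,-0.008,0,0,0,0,1],[0,-0.01,0,0,0,0,1],[0,-0.012,0,0,0,0,1],[0,-0.014,0,0,0,0,1],[0,-0.016,0,0,0,0,1],[0,-0.016,0,0,0,0,1],[0,-0.016,0,0,0,0,1]]'; python3 - <<'E'
from h import *
st=ctrl.get_state();print({k:np.round(st[k],4) for k in("position","ft_force","time")})
s=ctrl.get_image("scene");cv2.imwrite("pics/c4.png",cv2.resize(s["image"][160:360,390:520],None,fx=3,fy=3,interpolation=cv2.INTER_CUBIC))
E
```

```text
time: 8.65
position: [0.4827, 0.1323, 0.1639]
tool_rot: [0.992, -0.127, 0.0, -0.0]
ft_force: [-0.5, 0.5, -2.5]
gripper_width: 0.165
grasp_force: 58.9
time: 9.65
position: [0.4856, 0.1446, 0.1635]
tool_rot: [0.992, -0.127, -0.0, 0.0]
ft_force: [0.1, 0.2, -2.8]
gripper_width: 0.163
grasp_force: 58.9
{'position': array([0.4856, 0.1446, 0.1635]), 'ft_force': array([ 0.0509,  0.1824, -2.7946]), 'time': np.float64(9.65)}
```

View pics/c4.png

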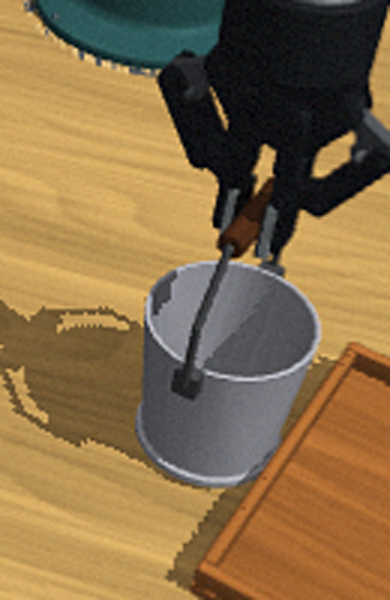

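The pail hangs about 5 mm up, its rim almost at the wall (crop (255,465)). I nudge it to contact, then lower it.

```bash
python3 -m inch '[[0,-0.001,0,0,0,0,1],[0,-0.002,0,0,0,0,1],[0,-0.003,0,0,0,0,1],[0,-0.004,0,0,0,0,1],[0,-0.005,0,0,0,0,1],[0,-0.005,0,0,0,0,1],[0,-0.005,0.002,0,0,0,1],[0,-0.005,0.004,0,0,0,1],[0,-0.005,0.006,0,0,0,1],[0,-0.005,0.006,0,0,0,1]]' && python3 -m inch '[[0,0,0.0005,0,0,0,1],[0,0,0.001,0,0,0,1],[0,0,0.001,0,0,0,1],[0,0,0.001,0,0,0,1],[0,0,0.001,0,0,0,1],[0,0,0.001,0,0,0,1],[0,0,0.001,0,0,0,1],[0,0,0.001,0,0,0,1],[0,0,0.001,0,0,0,1],[0,0,0.001,0,0,0,1]]'; python3 - <<'E'
from h import *
st=ctrl.get_state();print({k:np.round(st[k],4) for k in("position","ft_force","wrist_torque","time")})
s=ctrl.get_image("scene");t=ctrl.get_image("top")
a=cv2.resize(s["image"][180:350,400:520],None,fx=3,fy=3,interpolation=cv2.INTER_CUBIC)
b=cv2.resize(t["image"][165:295,130:250],None,fx=3,fy=3,interpolation=cv2.INTER_CUBIC)
c=np.zeros((510,730,3),np.uint8);c[:,:360]=a;c[:390,370:]=b;cv2.imwrite("pics/c5.png",c)
p=st["position"]
for z in(.1,0):print(z,proj(s,[p[0],p[1],z]).round(1),proj(t,[p[0],p[1],z]).round(1))
E
```

```text
time: 10.7
position: [0.4868, 0.1479, 0.1589]
tool_rot: [0.992, -0.127, -0.0, 0.0]
ft_force: [-0.7, -1.8, 1.5]
gripper_width: 0.162
grasp_force: 59.3
time: 11.7
position: [0.4869, 0.148, 0.1587]
tool_rot: [0.992, -0.127, 0.0, 0.0]
ft_force: [-2.3, -1.9, 5.7]
gripper_width: 0.165
grasp_force: 59.8
{'position': array([0.4869, 0.148 , 0.1587]), 'ft_force': array([-2.3257, -1.8731,  5.6869]), 'wrist_torque': array([-0.925 ,  0.4902, -0.0188]), 'time': np.float64(11.7)}
0.1 [467.5 268.3] [178.4 233.4]
0 [458.3 306. ] [194.1 238.8]
```

View pics/c5.png

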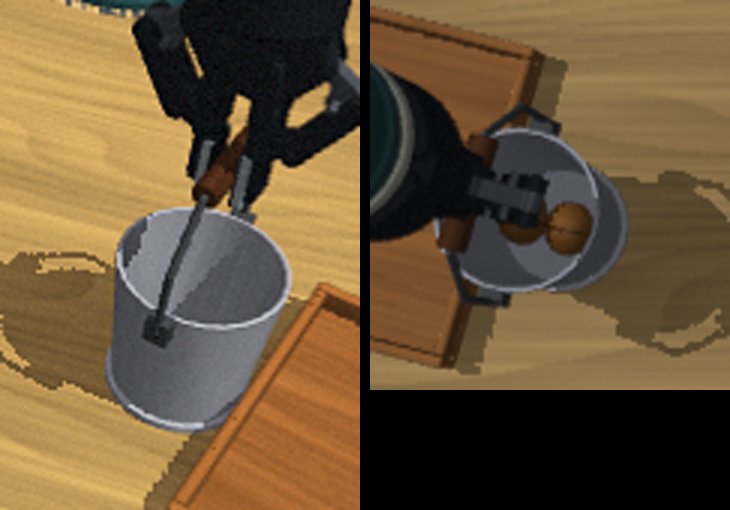

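The pail stands upright at the wall: bottom centre (458,306) and rim (467,268) in scene match the upright prediction, and the lateral contact force is felt. I hold it a moment, then start tipping on an arc about the wall top.

```bash
python3 -m inch '[[0,0,0,0,0,0,1],[0,0,0,0,0,0,1],[0,0,0,0,0,0,1],[0,0,0,0,0,0,1],[0,0,0,0,0,0,1],[0,0,0,0,0,0,1],[0,0,0,0,0,0,1],[0,0,0,0,0,0,1],[0,0,0,0,0,0,1],[0,0,0,0,0,0,1]]' && python3 -m inch '[[0,-0.0044,-0.0028,0,0,0,1],[0,-0.009,-0.0053,0,0,0,1],[0,-0.0138,-0.0075,0,0,0,1],[0,-0.0188,-0.0093,0,0,0,1],[0,-0.0235,-0.0113,0,0,0,1],[0,-0.0286,-0.0129,0,0,0,1],[0,-0.0336,-0.0141,0,0,0,1],[0,-0.0389,-0.0151,0,0,0,1],[0,-0.044,-0.0158,0,0,0,1],[0,-0.0493,-0.0163,0,0,0,1]]' && python3 -m inch '[[0,-0.0053,0,0,0,0,1],[0,-0.0105,0,0,0,0,1],[0,-0.0158,0.0004,0,0,0,1],[0,-0.021,0.001,0,0,0,1],[0,-0.0261,0.0019,0,0,0,1],[0,-0.0313,0.0031,0,0,0,1],[0,-0.0363,0.0046,0,0,0,1],[0,-0.0413,0.0063,0,0,0,1],[0,-0.0461,0.0083,0,0,0,1],[0,-0.0508,0.0105,0,0,0,1]]'; python3 - <<'E'
from h import *
st=ctrl.get_state();print({k:np.round(st[k],4) for k in("position","ft_force","wrist_torque","time")})
s=ctrl.get_image("scene");t=ctrl.get_image("top")
a=cv2.resize(s["image"][180:350,420:560],None,fx=3,fy=3,interpolation=cv2.INTER_CUBIC)
b=cv2.resize(t["image"][165:295,110:230],None,fx=3,fy=3,interpolation=cv2.INTER_CUBIC)
c=np.zeros((510,790,3),np.uint8);c[:,:420]=a;c[:390,430:]=b;cv2.imwrite("pics/c6.png",c)
E
```

```text
time: 12.8
position: [0.4869, 0.148, 0.1587]
tool_rot: [0.992, -0.127, 0.0, 0.0]
ft_force: [-2.2, -2.5, 6.5]
gripper_width: 0.169
grasp_force: 59.8
time: 13.8
position: [0.4966, 0.1868, 0.1709]
tool_rot: [0.992, -0.127, -0.0, 0.0]
ft_force: [-0.8, -0.9, -2.9]
gripper_width: 0.16
grasp_force: 58.9
time: 14.8
position: [0.507, 0.2262, 0.1625]
tool_rot: [0.992, -0.127, -0.0, 0.0]
ft_force: [-1.5, -0.4, -1.7]
gripper_width: 0.165
grasp_force: 58.9
{'position': array([0.507 , 0.2262, 0.1625]), 'ft_force': array([-1.5017, -0.372 , -1.735 ]), 'wrist_torque': array([-0.459 ,  0.1317, -0.0339]), 'time': np.float64(14.8)}
```

View pics/c6.png

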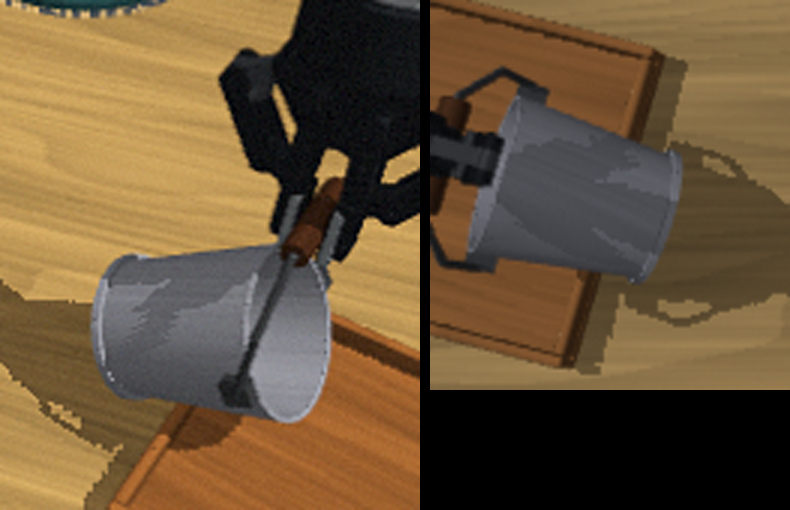

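The pail is rolling over the edge as planned: it is tipped about 65°, with its side on the wall and its mouth over the tray (crop (290,340)). Continuing the arc.

```bash
python3 -m inch '[[0,-0.0046,0.0026,0,0,0,1],[0,-0.0091,0.0054,0,0,0,1],[0,-0.0136,0.0083,0,0,0,1],[0,-0.0178,0.0115,0,0,0,1],[0,-0.0218,0.015,0,0,0,1],[0,-0.0256,0.0185,0,0,0,1],[0,-0.0291,0.0223,0,0,0,1],[0,-0.0325,0.0261,0,0,0,1],[0,-0.0358,0.0303,0,0,0,1],[0,-0.0388,0.0345,0,0,0,1]]' && python3 -m inch '[[0,-0.0012,0.0018,0,0,0,1],[0,-0.0024,0.0036,0,0,0,1],[0,-0.0036,0.0054,0,0,0,1],[0,-0.0048,0.0072,0,0,0,1],[0,-0.006,0.009,0,0,0,1],[0,-0.006,0.009,0,0,0,1],[0,-0.006,0.009,0,0,0,1],[0,-0.006,0.009,0,0,0,1],[0,-0.006,0.009,0,0,0,1],[0,-0.006,0.009,0,0,0,1]]'; python3 - <<'E'
from h import *
st=ctrl.get_state();print({k:np.round(st[k],4) for k in("position","ft_force","wrist_torque","time")})
s=ctrl.get_image("scene");t=ctrl.get_image("top")
a=cv2.resize(s["image"][220:420,430:630],None,fx=2.5,fy=2.5,interpolation=cv2.INTER_CUBIC)
b=cv2.resize(t["image"][150:300,40:190],None,fx=2,fy=2,interpolation=cv2.INTER_CUBIC)
c=np.zeros((500,800,3),np.uint8);c[:,:500]=a;c[:300,500:]=b;cv2.imwrite("pics/c7.png",c)
E
```

```text
time: 15.9
position: [0.5148, 0.2563, 0.1348]
tool_rot: [0.992, -0.127, 0.0, -0.0]
ft_force: [0.3, -2.8, -0.8]
gripper_width: 0.164
grasp_force: 59.0
time: 16.9
position: [0.516, 0.2606, 0.1278]
tool_rot: [0.992, -0.127, 0.0, -0.0]
ft_force: [-0.5, -0.2, -0.8]
gripper_width: 0.162
grasp_force: 59.1
{'position': array([0.516 , 0.2606, 0.1278]), 'ft_force': array([-0.5414, -0.1831, -0.7902]), 'wrist_torque': array([-0.1421,  0.044 , -0.0209]), 'time': np.float64(16.9)}
```

View pics/c7.png

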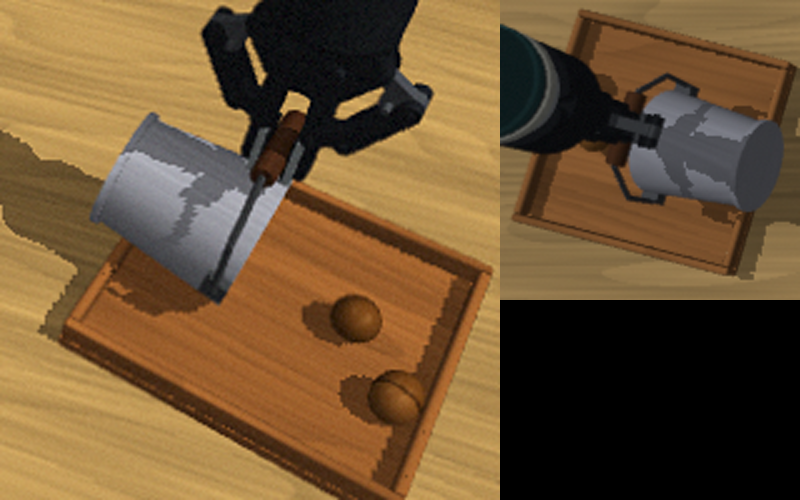

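Both walnuts are out in the tray (crop (356,318) and (397,397)), and the pail lies over the edge with its mouth at the floor. I settle it and release.

```bash
python3 -m inch '[[0,0,0.001,0,0,0,1],[0,0,0.002,0,0,0,1],[0,0,0.003,0,0,0,1],[0,0,0.004,0,0,0,1],[0,0,0.004,0,0,0,1],[0,0,0.004,0,0,0,1],[0,0,0.004,0,0,0,0.6],[0,0,0.004,0,0,0,0.4],[0,0,0.004,0,0,0,0.2],[0,0,0.004,0,0,0,0]]' && python3 -m inch '[[0,0,0,0,0,0,-0.4],[0,0,0,0,0,0,-0.8],[0,0,0,0,0,0,-1],[0,0,-0.005,0,0,0,-1],[0,0,-0.015,0,0,0,-1],[0,0,-0.03,0,0,0,-1],[0,0,-0.045,0,0,0,-1],[0,0,-0.06,0,0,0,-1],[0,0,-0.08,0,0,0,-1],[0,0,-0.1,0,0,0,-1]]' && python3 -m inch '[[0,0,-0.03,0,0,0,-1],[0,0,-0.06,0,0,0,-1],[0,0,-0.09,0,0,0,-1],[0,0.02,-0.12,0,0,0,-1],[0,0.06,-0.13,0,0,0,-1],[0,0.1,-0.13,0,0,0,-1],[0,0.14,-0.13,0,0,0,-1],[0,0.18,-0.13,0,0,0,-1],[0,0.22,-0.13,0,0,0,-1],[0,0.24,-0.13,0,0,0,-1]]'; python3 - <<'E'
from h import *
st=ctrl.get_state();print({k:np.round(st[k],4) for k in("position","ft_force","time")})
s=ctrl.get_image("scene");t=ctrl.get_image("top")
a=cv2.resize(s["image"][220:420,430:630],None,fx=2.5,fy=2.5,interpolation=cv2.INTER_CUBIC)
b=cv2.resize(t["image"][150:300,40:190],None,fx=2,fy=2,interpolation=cv2.INTER_CUBIC)
c=np.zeros((500,800,3),np.uint8);c[:,:500]=a;c[:300,500:]=b;cv2.imwrite("pics/c8.png",c)
E
```

```text
time: 18.0
position: [0.5159, 0.2603, 0.1246]
tool_rot: [0.992, -0.127, -0.0, 0.0]
ft_force: [0.1, 0.1, -0.2]
gripper_width: 0.498
grasp_force: 0.0
time: 19.0
position: [0.516, 0.2606, 0.2062]
tool_rot: [0.992, -0.127, 0.0, -0.0]
ft_force: [1.3, 0.2, -0.4]
gripper_width: 0.999
grasp_force: 0.0
time: 20.0
position: [0.4668, 0.0721, 0.3097]
tool_rot: [0.992, -0.129, 0.001, 0.0]
ft_force: [1.2, -0.3, 0.2]
gripper_width: 1.0
grasp_force: 0.0
{'position': array([0.4668, 0.0721, 0.3097]), 'ft_force': array([ 1.1918, -0.303 ,  0.1615]), 'time': np.float64(20.0)}
```

View pics/c8.png

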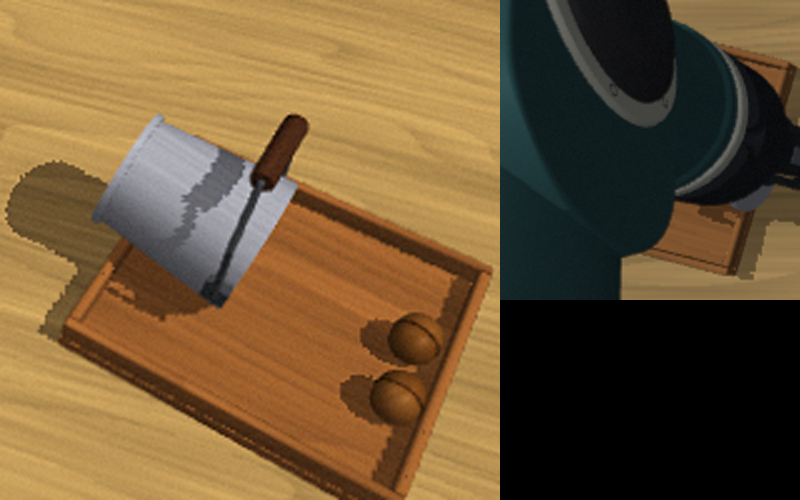

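The final picture shows the pail lying across the edge, mouth down, with both walnuts in the tray at crop (415,338)/(397,397) and the gripper clear. I let the arm settle and hand in.

```bash
python3 -m inch '[[0,0,0,0,0,0,-1],[0,0,0,0,0,0,-1],[0,0,0,0,0,0,-1],[0,0,0,0,0,0,-1],[0,0,0,0,0,0,-1],[0,0,0,0,0,0,-1],[0,0,0,0,0,0,-1],[0,0,0,0,0,0,-1],[0,0,0,0,0,0,-1],[0,0,0,0,0,0,-1]]' && python3 -c "
from station import ctrl
print(ctrl.finish_job())"
```

```text
time: 21.1
position: [0.4675, 0.0748, 0.3086]
tool_rot: [0.992, -0.127, 0.0, 0.0]
ft_force: [-0.0, 0.1, -0.5]
gripper_width: 1.001
grasp_force: 0.0
the job is handed in; nothing more can be done
None
```

Job handed in at 21.1 s: I stood the steel pail against the tray's right edge, then tipped it so both walnuts rolled into the tray, and left it lying across the edge mouth down with the gripper clear; I viewed 11 pictures, one over the limit of 10.

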